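# Tare the kitchen scale with the stylus

### The job

Gently stand the spice jar upright on the scale's round steel pan and let go of it. Then take the orange-handled stylus from its stand and, with its tip, press the scale's recessed red zero button all the way down until you feel it stop, keeping it down for a full second without forcing it. Finally hang the stylus upright by its collar back in the stand's fork, leaving the jar on the scale and the other kitchen things where they are.

Things in the scene. Friction and masses are not known exactly. Their poses are not given: they have to be found in the camera images.
- scale: Kitchen scale, fixed to the counter, body 170 (x) by 260 (y) by 34 mm high, white with a grey control panel over its -y end (from y = -130 to -40 mm). Origin: centre of its underside; z up. A dark display lies on the panel on the +x side of the button.
- scale_pan (a point): Centre of the top face of the scale's round steel pan, 140 mm across, 42 mm above the counter, at (0, +45, 42) mm in the scale's frame. Axes as the scale.
- well_mouth (a point): Centre of the mouth of the round well, 22 mm across and with upright walls, that holds the zero button; flush with the panel's top face, 34 mm above the counter, at (0, -85, 34) mm in the scale's frame.
- button_top (a point): Centre of the top of the red zero button, a flat disc 19 mm across at the bottom of the well, 9 mm below the panel when up and 15 mm below it when fully pressed. Moves with the button.
- zero_button (a joint): Travel of the zero button, in m: 0 up, 0.006 fully down at its stop. A spring returns it; it starts to move at 2 N and is fully down at 5 N. Pushing it with over 20 N counts as forcing.
- spice_jar: Plastic spice jar, reddish-brown with a paper band and a black flip-top cap with a red flap: round, 48 mm across (cap 47 mm), 104 mm high, 0.1 to 0.2 kg, standing on the counter, on the left or the right of the scale. Origin: centre of its underside; z up along the jar.
- stand: Stylus stand, fixed, on the other side of the scale: dark wooden base 110 (x) by 85 (y) by 8 mm; a steel post at x 34 to 46 mm carries a two-pronged steel fork, open to -x and above. Prongs along x from -44 to 36 mm, each 16 mm wide, 8 mm thick, tops 105 mm above the counter, gap 20 mm. Nothing stands above the prongs. Origin: centre of the underside; z up.
- stand_slot (a point): Middle of the fork's gap, level with the tops of the prongs, at (-8, 0, 105) mm in the stand's frame. Axes as the stand. The gap reaches from x = -36 mm (open end) to x = +42 mm (post) here.
- stylus: Stylus, 165 mm long, 0.07 kg, round: steel tip 8 mm across (up to 25 mm), shaft 10 mm across (30 to 85 mm), flat steel collar 40 mm across (85 to 91 mm), orange handle 22 mm across (91 to 165 mm). Starts hanging upright, tip down, collar lying on the two prongs, shaft in the gap. Origin: the tip; z runs from the tip up along the handle.
- stylus_collar (a point): Centre of the underside of the stylus's collar, 85 mm above the tip.
- stylus_grip (a point): Point on the axis of the stylus's handle, 128 mm above the tip: a good place to grip.
- bowl: Blue ceramic bowl, 140 mm across, 60 mm high, beyond the scale. A bystander: leave it. Origin: centre of its underside.
- pitcher: Glass pitcher with a white lid, about 110 mm across plus a handle, 211 mm high, far to the left. A bystander. Origin: centre of its underside.
- range_knob: Round black range knob lying on the counter, 48 mm across, 31 mm high. A bystander. Origin: centre of its underside.
- pepper_mill: Dark wooden pepper mill, 54 mm across, 172 mm high, beyond and to the left. A bystander. Origin: centre of its underside.
- mug: White mug, 80 mm across plus a handle, 90 mm high, beyond and to the right. A bystander. Origin: centre of its underside.
- wooden_spoon: Wooden spoon, 190 mm long, lying near the robot on the left. A bystander.
Things that resemble listed ones, but are neither listed nor needed, are in the scene too. Leave any blue or turquoise look-alike of the stylus alone.

How it is judged (in metres and radians):
On the way, in this order (a step that is already met when the one before it is completed fails the run):
1. the jar stands upright on the scale's pan, released (z of spice_jar in the frame of scale_pan between -0.004 and 0.005 m and horizontal distance between spice_jar and scale_pan below 0.045 m and angle between spice_jar's own z axis and vertical below 0.1 rad and contact force between the fingers and spice_jar below 0.1 N and linear speed of spice_jar below 0.02 m/s), for 0.2 s.
2. with the jar on the pan, the zero button is held fully down by the stylus for over half a second (value of joint zero_button above 0.005 m and contact force between stylus and scale above 0.5 N and z of spice_jar in the frame of scale_pan between -0.004 and 0.005 m and horizontal distance between spice_jar and scale_pan below 0.045 m and angle between spice_jar's own z axis and vertical below 0.1 rad), for 0.6 s.
3. the stylus hangs by its collar in the fork again, released (z of stylus_collar in the frame of stand_slot between -0.004 and 0.005 m and y of stylus_collar in the frame of stand_slot between -0.009 and 0.009 m and x of stylus_collar in the frame of stand_slot between -0.036 and 0.04 m and angle between stylus's own z axis and vertical below 0.15 rad and linear speed of stylus below 0.02 m/s and contact force between the fingers and stylus below 0.1 N), for 0.2 s.
At the end, for the whole second after the job is handed in: The jar stands upright (within 0.1 rad) and at rest on the pan, its axis within 45 mm of the pan's centre; the zero button is up again; the stylus hangs at rest in the fork, collar on the prongs (height within 5 mm), upright within 0.15 rad, its shaft between the prongs (z of spice_jar in the frame of scale_pan between -0.004 and 0.005 m and horizontal distance between spice_jar and scale_pan below 0.045 m and angle between spice_jar's own z axis and vertical below 0.1 rad and linear speed of each of spice_jar, stylus below 0.02 m/s and z of stylus_collar in the frame of stand_slot between -0.004 and 0.005 m and y of stylus_collar in the frame of stand_slot between -0.009 and 0.009 m and x of stylus_collar in the frame of stand_slot between -0.036 and 0.04 m and angle between stylus's own z axis and vertical below 0.15 rad and value of joint zero_button below 0.001 m); the robot touches nothing.
It fails at once if the zero button is pressed by the fingers instead of the stylus (value of joint zero_button above 0.002 m and contact force between the fingers and scale above 0.3 N).
It fails at once if the zero button is pressed down while the jar is not on the pan (value of joint zero_button above 0.004 m and not (z of spice_jar in the frame of scale_pan between -0.004 and 0.005 m and horizontal distance between spice_jar and scale_pan below 0.045 m and angle between spice_jar's own z axis and vertical below 0.1 rad)).
It fails at once if the stylus is forced against the scale with more than 20 N (contact force between stylus and scale above 20 N).
It fails at once if the jar is dropped or slammed on the scale (over 30 N) (contact force between spice_jar and scale above 30 N).
It fails at once if the bowl, pitcher, range knob, pepper mill, mug or wooden spoon is moved by more than 30 mm (distance of any of bowl, pitcher, range_knob, pepper_mill, mug, wooden_spoon from where it was at the start of the episode above 0.03 m).
It also fails if it takes over 70 s, if anything falls off the work surface, if the arm or the gripper's body presses on something with over 40 N, if the wrist force passes 120 N, or if a joint passes its speed limit or range.

### The arm

A 7-joint arm with a two-finger parallel gripper is mounted at the origin on the work surface. World frame = base frame: x ahead of the robot, y to its left, z up, the work surface at z = 0. Lengths are in m, angles in degrees, forces in N, time in s.
With the tool pointing down it reaches from about 0.35 to 0.775 m from the base axis. Payload 3.1 kg.
Tool frame: the origin (TCP) lies midway between the tips of the shut fingers; the grasp point (between the pads) lies 19 mm behind it; z points along the fingers, y is the line along which they close (so a half turn about z gives the same grasp; the last joint's range is limited). The gripper opens to 85 mm and grips with 20 to 120 N. Pads are 22 mm wide; open, the fingers measure 114 mm over their backs; the gripper's body (76 mm by 85 mm) begins 54 mm behind the grasp point. The pads swing forward as they close: fully open they stand 13 mm farther back than shut.
Start: joints at [-68.451, 17.813, 0.802, 86.603, -0.252, 75.585, -1.558], TCP at [0.223, 0.503, 0.231] pointing down, gripper open.
Joint ranges: [-154.91, 154.91], [-16.99, 109.72], [-72.82, 74.43], [7.12, 147.25], [-82.49, 262.49], [11.32, 116.49], [-174.64, 174.64]. Speed limits (degrees/s): [159.86, 159.86, 180, 180, 180, 180, 180].

### API

Orientations are given as [roll, pitch, yaw] about the fixed x, y, z axes, in that order (R = Rz(yaw) Ry(pitch) Rx(roll)).
In Python, from plant import robot gives the robot as it stands. The module is installed in compiled form; this text tells all that it offers.
- The arm moves only by the tool send_rows, never from a script. Its argument "targets" is a list of rows, each an object with "slide": the shift along the world's x, y, z in mm, a list of three; "twist": the turn about the world's z in rad; "fingers": the finger opening in mm, from 0 to 85.4. In form: [{"slide": [dx, dy, dz], "twist": twist, "fingers": fingers}, ...]. A call has exactly 10 rows; each row is the pose to reach, as a shift and turn from the pose commanded when the call began; what a row does not reach only later rows make up. A row lasts 1/8 s, in which the tool goes at most 62.5 mm and 10.7 degrees, less where a joint would pass 70% of its speed; a pose out of reach is approached as far as the arm can. A call with a gripper value outside its range is refused whole. The fingers move at their own pace and stop on an object; "squeeze" is the grip in N (left out, the last holds). Time passes only in rows, so rows that repeat a pose let the fingers close, or fill a call up. It gives the time, the measured TCP pose, the force, the opening and the grip force at its end, in the units of the state.
- robot.get_obs(): the state, without advancing time (a new reading comes with each control period).
- robot.capture(name): name is "scene" or "top" or "wrist"; returns (picture, depth): 480x640x3 uint8, red, green, blue; 480x640 float32, m along the optical axis (not along the pixel's ray), 0 where there is no reading.
- robot.get_calibration(name): a dict with "mtx" (3x3 intrinsics, pixels), "view" (4x4, takes a point from world to camera coordinates); the wrist camera has in their place "tool_from_camera" (4x4, takes a point from camera to tool coordinates, whose origin is the TCP and whose axes are the flange's). Camera axes: x right, y down, z forward; pixel columns grow to the right and rows downward; lengths in m; the calibration is good to about 2 mm. A picture is of the moment at which its call begins: read the wrist's pose just before it. get_calibration takes no time and is no camera call.
- robot.close_job(): hands the job in; it is judged then, once.
The state is a dict: "time_s": time; "qpos": joint angles; "dq": joint speeds; "joint_efforts": joint torques, N m; "position": TCP position; "tcp_rot": TCP orientation; "wrist_force": force on the tool from outside, world axes, zero at the start; "ft_torque": the same for the moment, N m; "finger_gap": finger opening in m; "finger_force": force on a finger pad.
Only numpy, scipy, OpenCV 4.12 (cv2) and the standard library are available. Lean on these libraries where they do the work, as an engineer would, in place of code of your own. Each camera call takes 0.05 s, during which the arm holds its last target. There are 200 camera calls.

## Working session

There is one attempt and no reset: what is moved stays moved. The work goes in short steps, Python scripts to look and compute and a tool call to move; the robot and the scene stay as the last step left them, time stands still between calls to the robot, and variables do not carry over. Pictures are saved under pics/ and viewed, at most 10 in all, crops included, and the job is handed in when it is done.

Besides the shell and the picture viewer there is one more tool, called by a JSON object that holds its "api" and its "payload". send_rows: Moves the arm, as the interface text tells. Its arguments: {"type":"object","properties":{"targets":{"type":"array"},"squeeze":{"type":"number"}},"required":["targets"]}

```bash
mkdir -p pics
cat > h.py <<'E'
import numpy as np, cv2
from plant import robot
def world(name,d):
    c=robot.get_calibration(name);K=np.array(c["mtx"]);V=np.array(c["view"])
    v,u=np.mgrid[:480,:640]
    P=np.stack([(u-K[0,2])/K[0,0]*d,(v-K[1,2])/K[1,1]*d,d],-1)
    return (P-V[:3,3])@V[:3,:3]
E
python3 - <<'E'
from h import *
s=robot.get_obs();print({k:np.round(v,3) for k,v in s.items()})
for n in("scene","top"):
    p,d=robot.capture(n);cv2.imwrite(f"pics/{n}0.png",p[:,:,::-1]);np.savez(f"{n}0.npz",p=p,d=d)
    c=robot.get_calibration(n);print(n,np.round(c["mtx"],1).tolist(),np.round(c["view"],3).tolist())
E
```

```text
{'time_s': np.float64(0.0), 'qpos': array([-68.452,  17.861,   0.804,  86.692,  -0.253,  75.584,  -1.558]), 'dq': array([-0.134,  0.07 ,  0.021, -0.022, -0.008,  0.038,  0.032]), 'joint_efforts': array([ 0.0000e+00, -3.7991e+01,  1.4600e-01, -2.3059e+01,  1.2000e-02,
        1.3000e-02, -0.0000e+00]), 'position': array([0.223, 0.502, 0.23 ]), 'tcp_rot': array([-1.79864e+02,  5.00000e-03,  1.56066e+02]), 'wrist_force': array([0.102, 0.484, 0.412]), 'ft_torque': array([-0.061,  0.002,  0.032]), 'finger_force': np.float64(0.0), 'finger_gap': np.float64(0.085)}
scene [[526.3, 0.0, 318.7], [0.0, 526.3, 236.2], [0.0, 0.0, 1.0]] [[0.14, 0.99, -0.015, -0.182], [0.719, -0.112, -0.686, -0.321], [-0.681, 0.086, -0.727, 1.694], [0.0, 0.0, 0.0, 1.0]]
top [[448.8, 0.0, 320.1], [0.0, 448.8, 232.8], [0.0, 0.0, 1.0]] [[0.012, -1.0, -0.013, 0.101], [-0.996, -0.011, -0.093, 0.555], [0.092, 0.014, -0.996, 1.259], [0.0, 0.0, 0.0, 1.0]]
```

View pics/scene0.png

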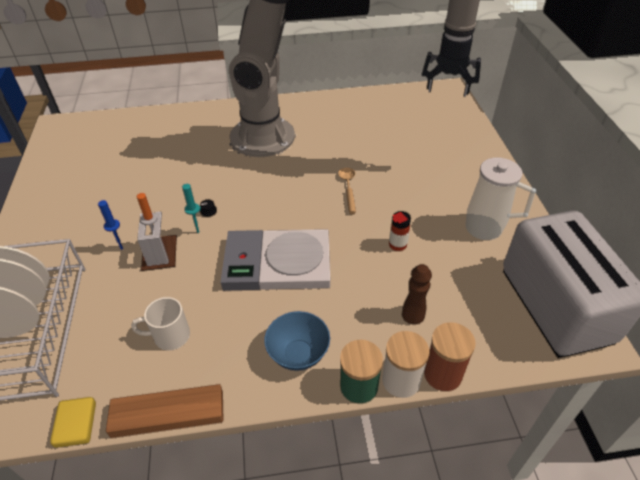

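View pics/top0.png

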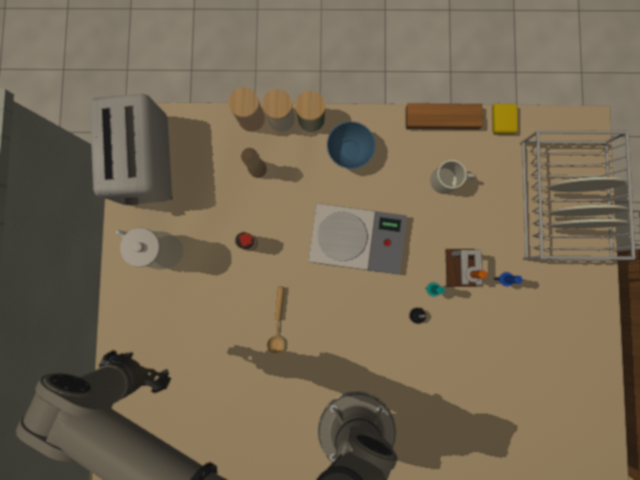

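The scene view shows the jar at (400,230), the scale at (277,258) and the orange stylus at (147,208). Blue and turquoise look-alikes sit at (110,220) and (191,200). In the top view the jar cap is at (245,241), the button at (387,242), the stand at (465,267) and the orange handle at (479,273).

```bash
cat >> h.py <<'E'
def ray(name,u,v,z):
    c=robot.get_calibration(name);K=np.array(c["mtx"]);V=np.array(c["view"])
    o=-V[:3,:3].T@V[:3,3];r=V[:3,:3].T@np.linalg.inv(K)@[u,v,1.]
    return o+r*(z-o[2])/r[2]
E
python3 - <<'E'
from h import *
for n in("top","scene"):
    f=np.load(n+"0.npz");p=f["p"];d=f["d"];W=world(n,d)
    hsv=cv2.cvtColor(p,cv2.COLOR_RGB2HSV);H,S,Vv=[hsv[...,i].astype(int) for i in range(3)]
    m={"red":((H<6)|(H>172))&(S>170)&(Vv>110),"orange":(H>=5)&(H<13)&(S>200)&(Vv>150),"blue":(H>108)&(H<125)&(S>180)&(Vv>120),"turq":(H>82)&(H<100)&(S>120)&(Vv>90)}
    for k,mm in m.items():
        nn,l,st,ce=cv2.connectedComponentsWithStats(mm.astype(np.uint8))
        for i in range(1,nn):
            if st[i,4]>=12:
                q=W[l==i]; print(n,k,st[i],np.round(ce[i],1),"med",np.round(np.median(q,0),3),"z",np.round(np.percentile(q[:,2],[5,95]),3))
    if n=="top":
        X=W.reshape(-1,3); z=X[:,2]
        def show(t,b):
            q=X[b].astype(np.float32); 
            if len(q)>10: r=cv2.minAreaRect(q[:,:2]);print(t,len(q),np.round(r[0],3),np.round(r[1],3),round(r[2],2),"med z",np.median(q[:,2]))
        u,v=np.meshgrid(range(640),range(480));u=u.ravel();v=v.ravel()
        show("jar",(u>225)&(u<265)&(v>225)&(v<260)&(z>.09)); 
        show("scale",(u>290)&(u<425)&(v>190)&(v<285)&(z>.026)&(z<.05)); 
        show("pan",(u>290)&(u<425)&(v>190)&(v<285)&(z>.0385)&(z<.05)); 
        show("fork",(u>435)&(u<500)&(v>240)&(v<300)&(z>.09)&(z<.115)); 
        show("handle",(u>435)&(u<500)&(v>240)&(v<300)&(z>.13)); 
    a=(slice(215,315),slice(410,540)) if n=="top" else (slice(165,285),slice(80,240))
    cv2.imwrite(f"pics/{n}c.png",cv2.resize(p[a][:,:,::-1],None,fx=5,fy=5,interpolation=cv2.INTER_CUBIC))
E
```

```text
top red [240 234  12  11  99] [245.3 238.8] med [0.528 0.308 0.104] z [0.101 0.109]
top red [385 241   5   4  16] [387.  242.5] med [ 0.528 -0.084  0.024] z [0.021 0.031]
top turq [427 283  17  13 109] [434.7 289.1] med [ 0.4   -0.195  0.094] z [0.088 0.168]Traceback (most recent call last):
  File "<stdin>", line 17, in <module>
  File "<stdin>", line 15, in show
cv2.error: OpenCV(4.12.0) /io/opencv/modules/imgproc/src/convhull.cpp:143: error: (-215:Assertion failed) total >= 0 && (depth == CV_32F || depth == CV_32S) in function 'convexHull'
```

Run:
```python
from h import *
for n in("top","scene"):
    f=np.load(n+"0.npz");p=f["p"];d=f["d"];W=world(n,d)
    hsv=cv2.cvtColor(p,cv2.COLOR_RGB2HSV);H,S,Vv=[hsv[...,i].astype(int) for i in range(3)]
    m={"orange":(H>=3)&(H<13)&(S>190)&(Vv>130),"blue":(H>105)&(H<128)&(S>170)&(Vv>100)}
    for k,mm in m.items():
        nn,l,st,ce=cv2.connectedComponentsWithStats(mm.astype(np.uint8))
        for i in range(1,nn):
            if st[i,4]>=12:
                q=W[l==i]; print(n,k,st[i],np.round(ce[i],1),"med",np.round(np.median(q,0),3),"z",np.round(np.percentile(q[:,2],[5,95]),3))
    if n=="top":
        X=W.reshape(-1,3).astype(np.float32); z=X[:,2]
        def show(t,b):
            q=X[b]
            if len(q)>10: r=cv2.minAreaRect(np.ascontiguousarray(q[:,:2]));print(t,len(q),np.round(r[0],3),np.round(r[1],3),round(r[2],2),"med z",np.median(q[:,2]),"mean",q.mean(0))
        u,v=np.meshgrid(range(640),range(480));u=u.ravel();v=v.ravel()
        show("jar",(u>225)&(u<265)&(v>225)&(v<260)&(z>.09)); 
        R=(u>290)&(u<425)&(v>190)&(v<285)
        show("scale",R&(z>.028)&(z<.05)); 
        show("pan",R&(z>.039)&(z<.05)); 
        R=(u>440)&(u<495)&(v>240)&(v<300)
        show("fork",R&(z>.095)&(z<.109)); 
        show("collar",R&(z>.109)&(z<.118)); 
        show("handle",R&(z>.16)); 
    a=(slice(215,315),slice(410,540)) if n=="top" else (slice(165,285),slice(80,240))
    cv2.imwrite(f"pics/{n}c.png",cv2.resize(p[a][:,:,::-1],None,fx=5,fy=5,interpolation=cv2.INTER_CUBIC))
```

```text
top orange [241 235   9   9  59] [245.3 238.9] med [0.528 0.308 0.104] z [0.101 0.109]
top blue [500 274  10  11  45] [503.6 278.9] med [ 0.429 -0.386  0.091] z [0.086 0.094]
top blue [515 277   6   6  30] [517.3 279.3] med [ 0.43  -0.393  0.163] z [0.161 0.167]
jar 246 [0.48  0.214] [0.264 0.045] 64.66 med z 0.102742225 mean [0.52400696 0.3072517  0.1270407 ]
scale 5316 [ 0.541 -0.   ] [0.26 0.17] 82.8 med z 0.035606198 mean [5.3948474e-01 3.6826494e-04 3.6526185e-02]
pan 1664 [ 0.54 -0.  ] [0.255 0.166] 83.1 med z 0.042007186 mean [0.54531455 0.04189814 0.04219662]
fork 401 [ 0.461 -0.298] [0.088 0.054] 0.76 med z 0.10428706 mean [ 0.46686068 -0.29499608  0.10421539]
collar 85 [ 0.464 -0.294] [0.042 0.082] 88.76 med z 0.11152421 mean [ 0.44555378 -0.2936383   0.1117327 ]
handle 121 [ 0.416 -0.112] [0.055 0.399] 2.41 med z 0.1825935 mean [ 0.4322422  -0.22853476  0.31690145]
scene orange [138 194  13  25 106] [144.9 204.6] med [ 0.45  -0.293  0.163] z [0.123 0.186]
scene blue [100 202  19  29 170] [109.2 217.3] med [ 0.437 -0.389  0.116] z [0.088 0.165]
```

View pics/topc.png

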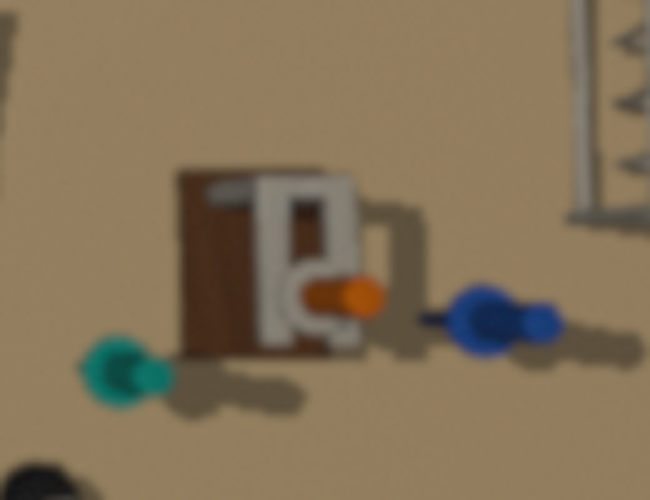

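View pics/scenec.png

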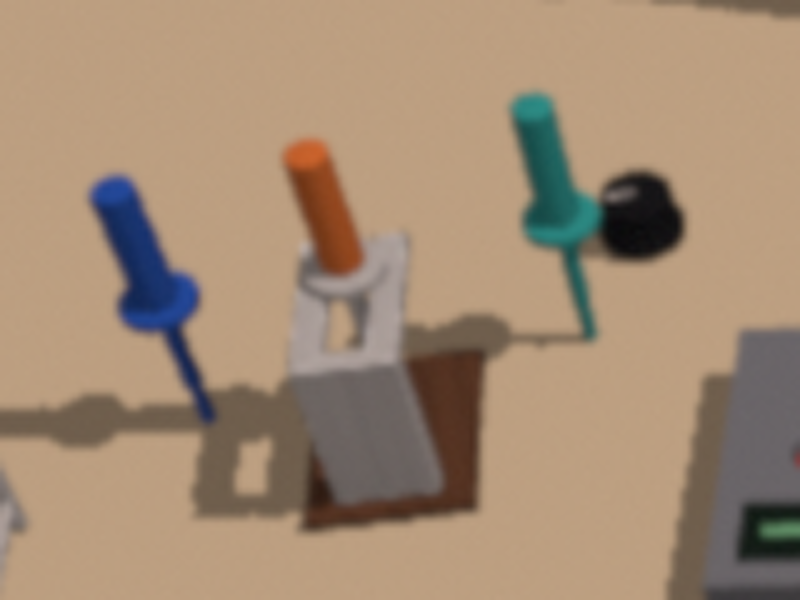

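The crops show that the fork's post is on the far side (+x) and its open end faces the robot, with no noticeable yaw. The orange collar is near crop pixel (320,297), with turquoise about 10 cm to one side and blue about 10 cm to the other. I'll use yaw 90 throughout so the fingers close along x and stay clear of both.

{"api": "send_rows", "payload": {"targets": [{"slide":[20,-12,0],"twist":-0.1,"fingers":85},{"slide":[60,-38,0],"twist":-0.27,"fingers":85},{"slide":[105,-68,0],"twist":-0.44,"fingers":85},{"slide":[150,-97,0],"twist":-0.61,"fingers":85},{"slide":[195,-126,0],"twist":-0.78,"fingers":85},{"slide":[240,-155,0],"twist":-0.95,"fingers":85},{"slide":[275,-178,0],"twist":-1.09,"fingers":85},{"slide":[295,-191,0],"twist":-1.153,"fingers":85},{"slide":[303,-196,0],"twist":-1.153,"fingers":85},{"slide":[303,-196,0],"twist":-1.153,"fingers":85}], "squeeze": 30}}

```text
time_s: 1.35
position: [0.5253, 0.3077, 0.231]
tcp_rot: [-179.9, -0.0, 90.1]
wrist_force: [-0.7, 0.0, 0.5]
finger_gap: 0.0846
finger_force: 0.0
```

```bash
cat >> h.py <<'E'
from scipy.spatial.transform import Rotation as Ro
def wrist(tag):
    s=robot.get_obs();p,d=robot.capture("wrist");c=robot.get_calibration("wrist")
    K=np.array(c["mtx"]);T=np.array(c["tool_from_camera"])
    v,u=np.mgrid[:480,:640];P=np.stack([(u-K[0,2])/K[0,0]*d,(v-K[1,2])/K[1,1]*d,d],-1)
    P=P@T[:3,:3].T+T[:3,3];P=P@Ro.from_euler("xyz",s["tcp_rot"],degrees=True).as_matrix().T+s["position"]
    P[d==0]=np.nan
    cv2.imwrite(f"pics/{tag}.png",p[:,:,::-1]);return s,p,d,P
def rect(t,q):
    q=np.ascontiguousarray(q[:,:2],dtype=np.float32)
    if len(q)<10: print(t,len(q));return
    r=cv2.minAreaRect(q);c=cv2.minEnclosingCircle(q);print(t,len(q),"rect",np.round(r[0],4),np.round(r[1],4),round(r[2],1),"circ",np.round(c[0],4),round(c[1],4),"mean",q.mean(0).round(4))
E
python3 - <<'E'
from h import *
s,p,d,P=wrist("w1");print(s["time_s"],s["position"],s["tcp_rot"],np.linalg.norm(s["wrist_force"]))
z=P[...,2]; near=np.hypot(P[...,0]-.526,P[...,1]-.307)<.05
rect("cap",P[near&(z>.095)&(z<.112)])
print(np.nanpercentile(z[near],[5,50,95]))
E
```

```text
1.35 [0.52534685 0.30767573 0.23097185] [-1.79924210e+02 -2.83074717e-02  9.01323582e+01] 0.8258156852330132
cap 3465 rect [0.5267 0.3142] [0.0467 0.0469] 60.1 circ [0.527  0.3133] 0.0244 mean [0.5266 0.315 ]
[2.80168251e-04 3.00128359e-01 3.18525597e-01]
```

{"api": "send_rows", "payload": {"targets": [{"slide":[1,6,-10],"twist":0,"fingers":85},{"slide":[1,6,-35],"twist":0,"fingers":85},{"slide":[1,6,-65],"twist":0,"fingers":85},{"slide":[1,6,-95],"twist":0,"fingers":85},{"slide":[1,6,-125],"twist":0,"fingers":85},{"slide":[1,6,-150],"twist":0,"fingers":85},{"slide":[1,6,-170],"twist":0,"fingers":85},{"slide":[1,6,-180],"twist":0,"fingers":85},{"slide":[1,6,-185],"twist":0,"fingers":70},{"slide":[1,6,-185],"twist":0,"fingers":60}]}}

```text
time_s: 2.65
position: [0.5271, 0.3132, 0.0465]
tcp_rot: [180.0, -0.0, 90.0]
wrist_force: [0.1, 0.0, -0.5]
finger_gap: 0.0599
finger_force: 0.0
```

{"api": "send_rows", "payload": {"targets": [{"slide":[0,0,0],"twist":0,"fingers":55},{"slide":[0,0,0],"twist":0,"fingers":50},{"slide":[0,0,0],"twist":0,"fingers":40},{"slide":[0,0,0],"twist":0,"fingers":40},{"slide":[0,0,0],"twist":0,"fingers":40},{"slide":[0,0,0],"twist":0,"fingers":40},{"slide":[0,0,0],"twist":0,"fingers":40},{"slide":[0,0,0],"twist":0,"fingers":40},{"slide":[0,0,0],"twist":0,"fingers":40},{"slide":[0,0,0],"twist":0,"fingers":40}]}}

```text
time_s: 3.9
position: [0.5275, 0.3131, 0.0471]
tcp_rot: [180.0, -0.0, 90.0]
wrist_force: [-0.4, -0.9, 4.9]
finger_gap: 0.047
finger_force: 31.0
```

{"api": "send_rows", "payload": {"targets": [{"slide":[0,0,10],"twist":0,"fingers":40},{"slide":[0,0,30],"twist":0,"fingers":40},{"slide":[0,0,55],"twist":0,"fingers":40},{"slide":[0,-5,70],"twist":0,"fingers":40},{"slide":[1,-20,75],"twist":0,"fingers":40},{"slide":[3,-45,75],"twist":0,"fingers":40},{"slide":[6,-80,75],"twist":0,"fingers":40},{"slide":[8,-115,75],"twist":0,"fingers":40},{"slide":[10,-150,75],"twist":0,"fingers":40},{"slide":[13,-180,75],"twist":0,"fingers":40}]}}

```text
time_s: 5.15
position: [0.5391, 0.1291, 0.1204]
tcp_rot: [-179.9, 0.1, 89.9]
wrist_force: [0.0, 0.3, -0.4]
finger_gap: 0.0472
finger_force: 30.8
```

{"api": "send_rows", "payload": {"targets": [{"slide":[1,-25,0],"twist":0,"fingers":40},{"slide":[3,-48,0],"twist":0,"fingers":40},{"slide":[4,-66,0],"twist":0,"fingers":40},{"slide":[5,-78,0],"twist":0,"fingers":40},{"slide":[6,-85,0],"twist":0,"fingers":40},{"slide":[6,-88,0],"twist":0,"fingers":40},{"slide":[6,-89,0],"twist":0,"fingers":40},{"slide":[6,-89,0],"twist":0,"fingers":40},{"slide":[6,-89,0],"twist":0,"fingers":40},{"slide":[6,-89,0],"twist":0,"fingers":40}]}}

```text
time_s: 6.4
position: [0.5461, 0.0441, 0.1213]
tcp_rot: [-180.0, -0.0, 90.0]
wrist_force: [0.2, -0.5, -0.7]
finger_gap: 0.0472
finger_force: 30.8
```

```bash
cat > lk.py <<'E'
from h import *
import sys
a=sys.argv
p,d=robot.capture(a[1]);x0,x1,y0,y1=map(int,a[3:7])
cv2.imwrite(f"pics/{a[2]}.png",cv2.resize(p[y0:y1,x0:x1,::-1],None,fx=4,fy=4,interpolation=cv2.INTER_CUBIC))
E
python3 lk.py scene s2 200 360 150 290; python3 -c "
from h import *
print(robot.get_obs()['wrist_force'],robot.get_obs()['position'])"
```

```text
[-0.34346222  0.19315182 -2.26557633] [0.54613777 0.04396992 0.12130205]
```

View pics/s2.png

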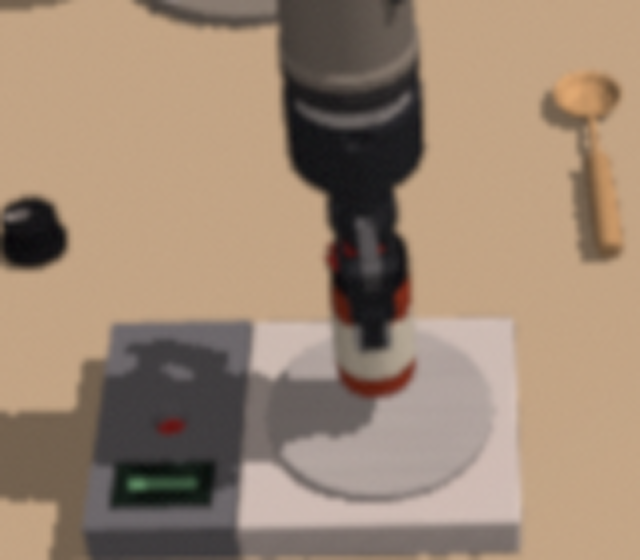

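The jar hangs upright in the grip at crop (375,320) and is over the pan, which is centred at about (380,415). I'll lower it slowly.

{"api": "send_rows", "payload": {"targets": [{"slide":[0,0,-5],"twist":0,"fingers":40},{"slide":[0,0,-12],"twist":0,"fingers":40},{"slide":[0,0,-19],"twist":0,"fingers":40},{"slide":[0,0,-24],"twist":0,"fingers":40},{"slide":[0,0,-27],"twist":0,"fingers":40},{"slide":[0,0,-28.5],"twist":0,"fingers":40},{"slide":[0,0,-29.5],"twist":0,"fingers":40},{"slide":[0,0,-30],"twist":0,"fingers":40},{"slide":[0,0,-30.5],"twist":0,"fingers":40},{"slide":[0,0,-31],"twist":0,"fingers":40}]}}

```text
time_s: 7.7
position: [0.5462, 0.0437, 0.0904]
tcp_rot: [180.0, -0.0, 90.0]
wrist_force: [-0.5, 0.3, -1.5]
finger_gap: 0.0473
finger_force: 30.8
```

{"api": "send_rows", "payload": {"targets": [{"slide":[0,0,-0.3],"twist":0,"fingers":40},{"slide":[0,0,-0.6],"twist":0,"fingers":40},{"slide":[0,0,-0.9],"twist":0,"fingers":40},{"slide":[0,0,-1.2],"twist":0,"fingers":40},{"slide":[0,0,-1.2],"twist":0,"fingers":40},{"slide":[0,0,-1.2],"twist":0,"fingers":40},{"slide":[0,0,-1.2],"twist":0,"fingers":40},{"slide":[0,0,-1.2],"twist":0,"fingers":40},{"slide":[0,0,-1.2],"twist":0,"fingers":40},{"slide":[0,0,-1.2],"twist":0,"fingers":40}]}}

```text
time_s: 8.95
position: [0.5462, 0.0437, 0.0892]
tcp_rot: [180.0, -0.0, 90.0]
wrist_force: [-1.1, -0.5, 0.8]
finger_gap: 0.0471
finger_force: 30.8
```

{"api": "send_rows", "payload": {"targets": [{"slide":[0,0,-0.3],"twist":0,"fingers":40},{"slide":[0,0,-0.3],"twist":0,"fingers":47},{"slide":[0,0,-0.3],"twist":0,"fingers":50},{"slide":[0,0,-0.3],"twist":0,"fingers":55},{"slide":[0,0,-0.3],"twist":0,"fingers":65},{"slide":[0,0,-0.3],"twist":0,"fingers":85},{"slide":[0,0,-0.3],"twist":0,"fingers":85},{"slide":[0,0,-0.3],"twist":0,"fingers":85},{"slide":[0,0,5],"twist":0,"fingers":85},{"slide":[0,0,20],"twist":0,"fingers":85}]}}

```text
time_s: 10.2
position: [0.5455, 0.0437, 0.1092]
tcp_rot: [-179.9, 0.0, 90.0]
wrist_force: [0.6, 0.4, -0.8]
finger_gap: 0.0847
finger_force: 0.0
```

{"api": "send_rows", "payload": {"targets": [{"slide":[0,0,20],"twist":0,"fingers":85},{"slide":[0,0,45],"twist":0,"fingers":85},{"slide":[0,0,75],"twist":0,"fingers":85},{"slide":[0,0,105],"twist":0,"fingers":85},{"slide":[0,0,130],"twist":0,"fingers":85},{"slide":[0,0,145],"twist":0,"fingers":85},{"slide":[0,0,150],"twist":0,"fingers":85},{"slide":[0,0,150],"twist":0,"fingers":85},{"slide":[0,0,150],"twist":0,"fingers":85},{"slide":[0,0,150],"twist":0,"fingers":85}]}}

```text
time_s: 11.45
position: [0.5457, 0.0437, 0.2582]
tcp_rot: [-179.9, 0.0, 90.0]
wrist_force: [-0.2, -0.5, 1.4]
finger_gap: 0.085
finger_force: 0.0
```

Run:
```python
from h import *
s,p,d,P=wrist("w2");print(s["time_s"],s["position"])
z=P[...,2]; near=np.hypot(P[...,0]-.546,P[...,1]-.044)<.08
q=near&(z>.135)&(z<.16);rect("cap",P[q]);print("z",np.nanmedian(z[q]))
rect("pan",P[near&(z>.038)&(z<.0475)]);
b=np.hypot(P[...,0]-.53,P[...,1]+.084)<.03
hsv=cv2.cvtColor(p,cv2.COLOR_RGB2HSV)
red=b&((hsv[...,0]<8)|(hsv[...,0]>170))&(hsv[...,1]>120);rect("button",P[red]);print(np.nanmedian(z[red]) if red.any() else None)
```

```text
11.45 [0.54568085 0.04371455 0.25818972]
cap 3819 rect [0.546  0.0453] [0.0465 0.0467] 61.0 circ [0.5466 0.0442] 0.0248 mean [0.546  0.0462]
z 0.1453361035264215
pan 13061 rect [0.5459 0.0455] [0.1381 0.1388] 90.0 circ [0.5458 0.0457] 0.07 mean [0.5459 0.0578]
button 194 rect [ 0.5308 -0.0827] [0.0202 0.0195] 66.6 circ [ 0.5297 -0.0833] 0.0114 mean [ 0.5297 -0.0842]
0.025503220150106934
```

The jar stands centred on the pan with its top at 145 mm. Next is the stylus.

{"api": "send_rows", "payload": {"targets": [{"slide":[-5,-15,0],"twist":0,"fingers":60},{"slide":[-17,-55,0],"twist":0,"fingers":50},{"slide":[-30,-100,0],"twist":0,"fingers":50},{"slide":[-44,-145,0],"twist":0,"fingers":50},{"slide":[-58,-190,0],"twist":0,"fingers":50},{"slide":[-72,-235,0],"twist":0,"fingers":50},{"slide":[-85,-280,0],"twist":0,"fingers":50},{"slide":[-96,-315,0],"twist":0,"fingers":50},{"slide":[-101,-333,0],"twist":0,"fingers":50},{"slide":[-103,-338,0],"twist":0,"fingers":50}]}}

```text
time_s: 12.75
position: [0.4412, -0.2966, 0.2592]
tcp_rot: [-180.0, 0.0, 89.7]
wrist_force: [0.9, 0.5, -1.2]
finger_gap: 0.0498
finger_force: 0.0
```

{"api": "send_rows", "payload": {"targets": [{"slide":[0,0,0],"twist":0,"fingers":50},{"slide":[0,0,0],"twist":0,"fingers":50},{"slide":[0,0,0],"twist":0,"fingers":50},{"slide":[0,0,0],"twist":0,"fingers":50},{"slide":[0,0,0],"twist":0,"fingers":50},{"slide":[0,0,0],"twist":0,"fingers":50},{"slide":[0,0,0],"twist":0,"fingers":50},{"slide":[0,0,0],"twist":0,"fingers":50},{"slide":[0,0,0],"twist":0,"fingers":50},{"slide":[0,0,0],"twist":0,"fingers":50}]}}

```text
time_s: 14.0
position: [0.4431, -0.2943, 0.2591]
tcp_rot: [180.0, 0.0, 90.0]
wrist_force: [-0.5, -0.6, -1.0]
finger_gap: 0.05
finger_force: 0.0
```

Run:
```python
from h import *
s,p,d,P=wrist("w3");print(s["time_s"],s["position"],s["tcp_rot"])
z=P[...,2]; x,y=P[...,0],P[...,1]; near=(abs(x-.46)<.08)&(abs(y+.296)<.05)
hsv=cv2.cvtColor(p,cv2.COLOR_RGB2HSV);H,S=hsv[...,0],hsv[...,1]
o=near&(H<15)&(S>150)&(z>.1)
rect("top",P[o&(z>.178)&(z<.195)]);print("ztop",np.nanpercentile(z[o],[50,95,99]))
for h in(.12,.14,.16): rect(h,P[o&(abs(z-h)<.008)])
rect("collar",P[near&~o&(z>.1085)&(z<.116)&(np.hypot(x-.443,y+.294)<.03)])
f=near&~o&(z>.1)&(z<.1085);rect("fork",P[f]);rect("forkfar",P[f&(x>.47)])
# gap edges by x-slice
for a in np.arange(.47,.50,.008):
    g=np.sort(y[f&(abs(x-a)<.004)]); 
    if len(g)>5: i=np.argmax(np.diff(g));print(round(a,3),g[[0,i,i+1,-1]].round(4))
```

```text
14.0 [ 0.44314025 -0.29430801  0.25911029] [1.79997923e+02 2.52731620e-03 9.00033057e+01]
top 1058 rect [ 0.4423 -0.2987] [0.0209 0.021 ] 9.4 circ [ 0.4422 -0.2988] 0.0109 mean [ 0.4423 -0.2976]
ztop [0.18365279 0.18602766 0.18656648]
0.12 113 rect [ 0.4442 -0.2924] [0.0076 0.0204] 73.0 circ [ 0.4431 -0.296 ] 0.0103 mean [ 0.4431 -0.2902]
0.14 172 rect [ 0.4438 -0.293 ] [0.0094 0.0212] 77.1 circ [ 0.4427 -0.2975] 0.0107 mean [ 0.4427 -0.2903]
0.16 214 rect [ 0.4434 -0.2928] [0.0092 0.021 ] 80.1 circ [ 0.4427 -0.2972] 0.0106 mean [ 0.4424 -0.2904]
collar 1080 rect [ 0.4419 -0.2964] [0.0394 0.0343] 0.5 circ [ 0.442  -0.2988] 0.0199 mean [ 0.4422 -0.2929]
fork 4262 rect [ 0.4619 -0.2973] [0.0901 0.0526] 0.3 circ [ 0.4615 -0.2973] 0.0512 mean [ 0.4702 -0.293 ]
forkfar 2398 rect [ 0.4884 -0.2968] [0.037  0.0516] 0.3 circ [ 0.488  -0.2967] 0.031 mean [ 0.4901 -0.2958]
0.47 [-0.3228 -0.3067 -0.2871 -0.2712]
0.478 [-0.3224 -0.3069 -0.2869 -0.271 ]
0.486 [-0.3226 -0.3067 -0.287  -0.271 ]
0.494 [-0.3224 -0.2884 -0.2878 -0.271 ]
```

View pics/w3.png

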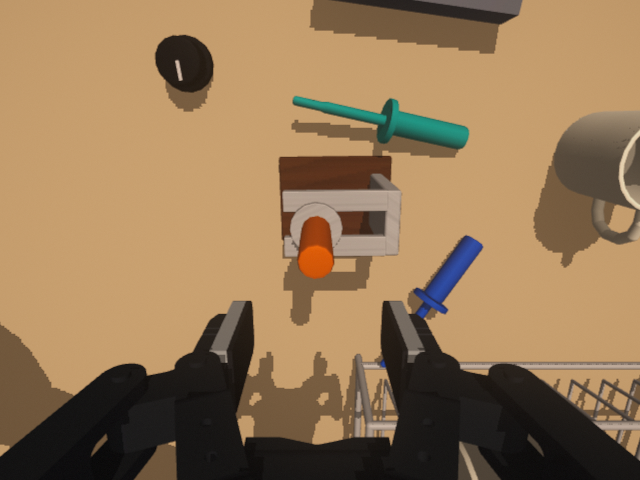

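The wrist view shows the orange handle top at (315,262) and the collar at (316,228). The fork is in line with world x, and the blue and turquoise look-alikes are well outside the finger path. I'll descend and grip.

{"api": "send_rows", "payload": {"targets": [{"slide":[-1,-4,-5],"twist":0,"fingers":50},{"slide":[-1,-4,-20],"twist":0,"fingers":50},{"slide":[-1,-4,-45],"twist":0,"fingers":50},{"slide":[-1,-4,-70],"twist":0,"fingers":50},{"slide":[-1,-4,-95],"twist":0,"fingers":50},{"slide":[-1,-4,-115],"twist":0,"fingers":50},{"slide":[-1,-4,-125],"twist":0,"fingers":50},{"slide":[-1,-4,-130],"twist":0,"fingers":50},{"slide":[-1,-4,-130],"twist":0,"fingers":45},{"slide":[-1,-4,-130],"twist":0,"fingers":40}], "squeeze": 60}}

```text
time_s: 15.3
position: [0.4426, -0.2987, 0.1298]
tcp_rot: [179.9, 0.0, 90.0]
wrist_force: [0.1, -0.1, -0.2]
finger_gap: 0.0401
finger_force: 0.0
```

{"api": "send_rows", "payload": {"targets": [{"slide":[0,0,0],"twist":0,"fingers":32},{"slide":[0,0,0],"twist":0,"fingers":28},{"slide":[0,0,0],"twist":0,"fingers":25},{"slide":[0,0,0],"twist":0,"fingers":15},{"slide":[0,0,0],"twist":0,"fingers":15},{"slide":[0,0,0],"twist":0,"fingers":15},{"slide":[0,0,0],"twist":0,"fingers":15},{"slide":[0,0,0],"twist":0,"fingers":15},{"slide":[0,0,0],"twist":0,"fingers":15},{"slide":[0,0,0],"twist":0,"fingers":15}]}}

```text
time_s: 16.55
position: [0.4424, -0.2984, 0.1294]
tcp_rot: [180.0, 0.0, 90.0]
wrist_force: [1.3, 0.8, 4.5]
finger_gap: 0.0208
finger_force: 58.6
```

{"api": "send_rows", "payload": {"targets": [{"slide":[0,0,5],"twist":0,"fingers":15},{"slide":[0,0,20],"twist":0,"fingers":15},{"slide":[0,0,40],"twist":0,"fingers":15},{"slide":[0,0,60],"twist":0,"fingers":15},{"slide":[0,0,80],"twist":0,"fingers":15},{"slide":[0,0,97],"twist":0,"fingers":15},{"slide":[0,0,105],"twist":0,"fingers":15},{"slide":[0,0,105],"twist":0,"fingers":15},{"slide":[5,12,105],"twist":0,"fingers":15},{"slide":[13,32,105],"twist":0,"fingers":15}]}}

```text
time_s: 17.8
position: [0.4547, -0.2655, 0.2332]
tcp_rot: [-179.9, -0.0, 89.9]
wrist_force: [-0.0, -0.6, -0.4]
finger_gap: 0.0208
finger_force: 58.6
```

{"api": "send_rows", "payload": {"targets": [{"slide":[11,27,0],"twist":0,"fingers":15},{"slide":[22,54,0],"twist":0,"fingers":15},{"slide":[34,82,0],"twist":0,"fingers":15},{"slide":[45,109,0],"twist":0,"fingers":15},{"slide":[56,136,0],"twist":0,"fingers":15},{"slide":[65,158,0],"twist":0,"fingers":15},{"slide":[72,175,0],"twist":0,"fingers":15},{"slide":[75,182,0],"twist":0,"fingers":15},{"slide":[75,182,0],"twist":0,"fingers":15},{"slide":[75,182,0],"twist":0,"fingers":15}]}}

```text
time_s: 19.05
position: [0.5297, -0.0857, 0.2342]
tcp_rot: [-180.0, 0.1, 89.9]
wrist_force: [0.6, 0.4, -0.5]
finger_gap: 0.0207
finger_force: 58.6
```

Run:
```python
from h import *
s,p,d,P=wrist("w4");print(s["time_s"],s["position"],s["tcp_rot"],s["wrist_force"])
z=P[...,2]; x,y=P[...,0],P[...,1]
near=np.hypot(x-s["position"][0],y-s["position"][1])<.03
for h in (.13,.15,.17,.19,.205): rect(h,P[near&(abs(z-h)<.01)])
print("zmin", np.nanpercentile(z[near&(z>.06)],[0.5,2,5]))
hsv=cv2.cvtColor(p,cv2.COLOR_RGB2HSV);red=((hsv[...,0]<5)|(hsv[...,0]>172))&(hsv[...,1]>120)&(np.hypot(x-.53,y+.084)<.03)&(z<.04)
rect("button",P[red]);
cv2.imwrite("pics/w4.png",p[...,::-1])
```

```text
19.05 [ 0.52970075 -0.08571624  0.23415341] [-1.79988007e+02  5.02747671e-02  8.98820250e+01] [ 0.62792785  0.40689287 -0.51603245]
0.13 70 rect [ 0.5292 -0.0844] [0.0078 0.0036] 5.9 circ [ 0.5293 -0.0856] 0.004 mean [ 0.5294 -0.0837]
0.15 112 rect [ 0.529  -0.0836] [0.0095 0.0043] 11.9 circ [ 0.5294 -0.0854] 0.0048 mean [ 0.5296 -0.0833]
0.17 41 rect [ 0.5298 -0.0825] [0.0023 0.0075] 86.4 circ [ 0.5297 -0.0837] 0.0038 mean [ 0.5297 -0.0823]
0.19 0
0.205 325 rect [ 0.5306 -0.0765] [0.0199 0.0392] 86.3 circ [ 0.5301 -0.0841] 0.0197 mean [ 0.5303 -0.0718]
zmin [0.16071667 0.21539374 0.216258  ]
button 348 rect [ 0.5307 -0.0825] [0.0199 0.0199] 70.4 circ [ 0.5304 -0.0831] 0.0112 mean [ 0.5299 -0.083 ]
```

View pics/w4.png

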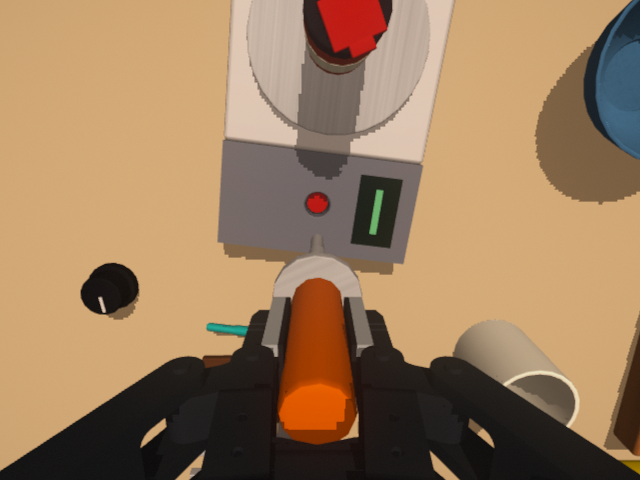

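The wrist view shows the tip at (317,240) pointing at the red button at (317,203), with the jar standing on the pan behind it. The offset still to correct is about (+1,+2) mm.

{"api": "send_rows", "payload": {"targets": [{"slide":[1,2,-5],"twist":0,"fingers":15},{"slide":[1,2,-18],"twist":0,"fingers":15},{"slide":[1,2,-36],"twist":0,"fingers":15},{"slide":[1,2,-54],"twist":0,"fingers":15},{"slide":[1,2,-70],"twist":0,"fingers":15},{"slide":[1,2,-82],"twist":0,"fingers":15},{"slide":[1,2,-89],"twist":0,"fingers":15},{"slide":[1,2,-93],"twist":0,"fingers":15},{"slide":[1,2,-96],"twist":0,"fingers":15},{"slide":[1,2,-97],"twist":0,"fingers":15}]}}

```text
time_s: 20.35
position: [0.5314, -0.0823, 0.1373]
tcp_rot: [180.0, 0.0, 90.0]
wrist_force: [-0.3, 0.0, -0.9]
finger_gap: 0.0209
finger_force: 58.6
```

Free in the well at about 0.028. I'll press gradually.

{"api": "send_rows", "payload": {"targets": [{"slide":[0,0,-1],"twist":0,"fingers":15},{"slide":[0,0,-2],"twist":0,"fingers":15},{"slide":[0,0,-3],"twist":0,"fingers":15},{"slide":[0,0,-4],"twist":0,"fingers":15},{"slide":[0,0,-5],"twist":0,"fingers":15},{"slide":[0,0,-5.5],"twist":0,"fingers":15},{"slide":[0,0,-6],"twist":0,"fingers":15},{"slide":[0,0,-6],"twist":0,"fingers":15},{"slide":[0,0,-6],"twist":0,"fingers":15},{"slide":[0,0,-6],"twist":0,"fingers":15}]}}

```text
time_s: 21.6
position: [0.5312, -0.0823, 0.1312]
tcp_rot: [180.0, 0.0, 90.0]
wrist_force: [-0.4, -0.2, 3.5]
finger_gap: 0.0206
finger_force: 58.6
```

{"api": "send_rows", "payload": {"targets": [{"slide":[0,0,-0.5],"twist":0,"fingers":15},{"slide":[0,0,-1],"twist":0,"fingers":15},{"slide":[0,0,-1.5],"twist":0,"fingers":15},{"slide":[0,0,-2],"twist":0,"fingers":15},{"slide":[0,0,-2.2],"twist":0,"fingers":15},{"slide":[0,0,-2.2],"twist":0,"fingers":15},{"slide":[0,0,-2.2],"twist":0,"fingers":15},{"slide":[0,0,-2.2],"twist":0,"fingers":15},{"slide":[0,0,-2.2],"twist":0,"fingers":15},{"slide":[0,0,-2.2],"twist":0,"fingers":15}]}}

```text
time_s: 22.85
position: [0.5312, -0.0823, 0.1289]
tcp_rot: [180.0, 0.0, 90.0]
wrist_force: [-0.6, -0.4, 4.2]
finger_gap: 0.0207
finger_force: 58.6
```

```bash
python3 -c "
from h import *
for i in range(3):
    robot.capture('top');s=robot.get_obs();print(s['wrist_force'],s['position'],s['time_s'])"
```

```text
[-0.23095257  0.07034725  4.24244143] [ 0.53123951 -0.08227341  0.12895244] 22.9
[ 0.81584355 -0.01660236  2.86886086] [ 0.5312466  -0.08229144  0.1289576 ] 22.95
[-0.26596196 -0.19843265  4.3424908 ] [ 0.53121863 -0.0822748   0.12892695] 23.0
```

{"api": "send_rows", "payload": {"targets": [{"slide":[0,0,-0.2],"twist":0,"fingers":15},{"slide":[0,0,-0.4],"twist":0,"fingers":15},{"slide":[0,0,-0.6],"twist":0,"fingers":15},{"slide":[0,0,-0.7],"twist":0,"fingers":15},{"slide":[0,0,-0.7],"twist":0,"fingers":15},{"slide":[0,0,-0.7],"twist":0,"fingers":15},{"slide":[0,0,-0.7],"twist":0,"fingers":15},{"slide":[0,0,-0.7],"twist":0,"fingers":15},{"slide":[0,0,-0.7],"twist":0,"fingers":15},{"slide":[0,0,-0.7],"twist":0,"fingers":15}]}}

```text
time_s: 24.25
position: [0.5312, -0.0823, 0.1282]
tcp_rot: [180.0, 0.0, 90.0]
wrist_force: [-0.9, 0.4, 4.0]
finger_gap: 0.0206
finger_force: 58.6
```

{"api": "send_rows", "payload": {"targets": [{"slide":[0,0,-0.2],"twist":0,"fingers":15},{"slide":[0,0,-0.4],"twist":0,"fingers":15},{"slide":[0,0,-0.6],"twist":0,"fingers":15},{"slide":[0,0,-0.6],"twist":0,"fingers":15},{"slide":[0,0,-0.6],"twist":0,"fingers":15},{"slide":[0,0,-0.6],"twist":0,"fingers":15},{"slide":[0,0,-0.6],"twist":0,"fingers":15},{"slide":[0,0,-0.6],"twist":0,"fingers":15},{"slide":[0,0,-0.6],"twist":0,"fingers":15},{"slide":[0,0,-0.6],"twist":0,"fingers":15}]}}

```text
time_s: 25.5
position: [0.5313, -0.0824, 0.1281]
tcp_rot: [180.0, -0.0, 90.0]
wrist_force: [-0.7, 0.6, 7.4]
finger_gap: 0.0207
finger_force: 58.7
```

```bash
python3 -c "
from h import *
F=[]
for i in range(4):
    robot.capture('top');s=robot.get_obs();F.append(s['wrist_force'][2])
print(F,s['position'],s['time_s'])"
```

```text
[np.float64(7.005249353983004), np.float64(6.219584735754422), np.float64(6.348275760671508), np.float64(5.861463751471344)] [ 0.53124317 -0.08236443  0.12810383] 25.7
```

It has stopped: the force rose to about 7 N with almost no motion. I'll hold it a full second more.

{"api": "send_rows", "payload": {"targets": [{"slide":[0,0,-0.2],"twist":0,"fingers":15},{"slide":[0,0,-0.2],"twist":0,"fingers":15},{"slide":[0,0,-0.2],"twist":0,"fingers":15},{"slide":[0,0,-0.2],"twist":0,"fingers":15},{"slide":[0,0,-0.2],"twist":0,"fingers":15},{"slide":[0,0,-0.2],"twist":0,"fingers":15},{"slide":[0,0,-0.2],"twist":0,"fingers":15},{"slide":[0,0,-0.2],"twist":0,"fingers":15},{"slide":[0,0,-0.2],"twist":0,"fingers":15},{"slide":[0,0,-0.2],"twist":0,"fingers":15}]}}

```text
time_s: 26.95
position: [0.5313, -0.0824, 0.1281]
tcp_rot: [180.0, -0.0, 90.0]
wrist_force: [-0.3, -0.2, 7.2]
finger_gap: 0.0209
finger_force: 58.9
```

{"api": "send_rows", "payload": {"targets": [{"slide":[0,0,3],"twist":0,"fingers":15},{"slide":[0,0,10],"twist":0,"fingers":15},{"slide":[0,0,22],"twist":0,"fingers":15},{"slide":[0,0,40],"twist":0,"fingers":15},{"slide":[0,0,60],"twist":0,"fingers":15},{"slide":[0,0,80],"twist":0,"fingers":15},{"slide":[0,0,97],"twist":0,"fingers":15},{"slide":[0,0,105],"twist":0,"fingers":15},{"slide":[0,0,107],"twist":0,"fingers":15},{"slide":[0,0,107],"twist":0,"fingers":15}]}}

```text
time_s: 28.2
position: [0.5306, -0.0822, 0.2338]
tcp_rot: [-179.9, -0.0, 90.0]
wrist_force: [-0.8, -1.1, -0.3]
finger_gap: 0.0206
finger_force: 58.6
```

{"api": "send_rows", "payload": {"targets": [{"slide":[-4,-10,0],"twist":0,"fingers":15},{"slide":[-13,-33,0],"twist":0,"fingers":15},{"slide":[-25,-63,0],"twist":0,"fingers":15},{"slide":[-37,-95,0],"twist":0,"fingers":15},{"slide":[-49,-127,0],"twist":0,"fingers":15},{"slide":[-61,-158,0],"twist":0,"fingers":15},{"slide":[-71,-185,0],"twist":0,"fingers":15},{"slide":[-79,-204,0],"twist":0,"fingers":15},{"slide":[-82,-213,0],"twist":0,"fingers":15},{"slide":[-83,-215,0],"twist":0,"fingers":15}]}}

```text
time_s: 29.45
position: [0.4477, -0.2977, 0.2342]
tcp_rot: [-180.0, -0.0, 89.9]
wrist_force: [0.7, -0.2, -1.1]
finger_gap: 0.0208
finger_force: 58.6
```

{"api": "send_rows", "payload": {"targets": [{"slide":[0,0,0],"twist":0,"fingers":15},{"slide":[0,0,0],"twist":0,"fingers":15},{"slide":[0,0,0],"twist":0,"fingers":15},{"slide":[0,0,0],"twist":0,"fingers":15},{"slide":[0,0,0],"twist":0,"fingers":15},{"slide":[0,0,0],"twist":0,"fingers":15},{"slide":[0,0,0],"twist":0,"fingers":15},{"slide":[0,0,0],"twist":0,"fingers":15},{"slide":[0,0,0],"twist":0,"fingers":15},{"slide":[0,0,0],"twist":0,"fingers":15}]}}

```text
time_s: 30.7
position: [0.4481, -0.2973, 0.2344]
tcp_rot: [-180.0, 0.0, 90.0]
wrist_force: [-1.0, -1.0, -0.3]
finger_gap: 0.0205
finger_force: 58.6
```

Run:
```python
from h import *
s,p,d,P=wrist("w5");print(s["time_s"],s["position"],s["tcp_rot"],s["wrist_force"])
z=P[...,2]; x,y=P[...,0],P[...,1];px,py=s["position"][:2]
near=np.hypot(x-px,y-py)<.03
for h in (.13,.15,.17): rect(h,P[near&(abs(z-h)<.01)])
f=(abs(x-.46)<.06)&(abs(y+.297)<.03)&(z>.1)&(z<.109)
for a in np.arange(.42,.50,.01):
    g=np.sort(y[f&(abs(x-a)<.005)]); 
    if len(g)>5: i=np.argmax(np.diff(g));print(round(a,3),g[[0,i,i+1,-1]].round(4))
```

```text
30.7 [ 0.44812951 -0.29728224  0.23439575] [-1.79999472e+02  1.77514124e-03  9.00069119e+01] [-1.03242553 -1.00553144 -0.2530654 ]
0.13 68 rect [ 0.448  -0.2953] [0.0072 0.0025] 4.5 circ [ 0.4481 -0.2965] 0.0037 mean [ 0.4481 -0.2951]
0.15 112 rect [ 0.4482 -0.2954] [0.0051 0.0087] 84.6 circ [ 0.4481 -0.2961] 0.0045 mean [ 0.4482 -0.2947]
0.17 42 rect [ 0.4481 -0.294 ] [0.0074 0.0022] 0.7 circ [ 0.4482 -0.295 ] 0.0038 mean [ 0.4482 -0.2938]
0.42 [-0.323  -0.3074 -0.2873 -0.2714]
0.43 [-0.3226 -0.3072 -0.2871 -0.2714]
0.44 [-0.3171 -0.3072 -0.2871 -0.2713]
0.45 [-0.315  -0.3073 -0.2873 -0.2713]
0.46 [-0.3188 -0.307  -0.2872 -0.2712]
0.47 [-0.3231 -0.3067 -0.2874 -0.2711]
0.48 [-0.3232 -0.3068 -0.2866 -0.2709]
0.49 [-0.3233 -0.2917 -0.2882 -0.2709]
0.5 [-0.3226 -0.2742 -0.2737 -0.2708]
```

The stylus is centred over the gap, so I'll lower it.

{"api": "send_rows", "payload": {"targets": [{"slide":[0,0,-5],"twist":0,"fingers":15},{"slide":[0,0,-20],"twist":0,"fingers":15},{"slide":[0,0,-40],"twist":0,"fingers":15},{"slide":[0,0,-60],"twist":0,"fingers":15},{"slide":[0,0,-78],"twist":0,"fingers":15},{"slide":[0,0,-91],"twist":0,"fingers":15},{"slide":[0,0,-99],"twist":0,"fingers":15},{"slide":[0,0,-102],"twist":0,"fingers":15},{"slide":[0,0,-103],"twist":0,"fingers":15},{"slide":[0,0,-104],"twist":0,"fingers":15}]}}

```text
time_s: 32.0
position: [0.4485, -0.2976, 0.1309]
tcp_rot: [179.9, 0.0, 90.0]
wrist_force: [-0.3, -0.6, -0.9]
finger_gap: 0.0205
finger_force: 58.6
```

{"api": "send_rows", "payload": {"targets": [{"slide":[0,0,-0.3],"twist":0,"fingers":15},{"slide":[0,0,-0.6],"twist":0,"fingers":15},{"slide":[0,0,-0.9],"twist":0,"fingers":15},{"slide":[0,0,-0.9],"twist":0,"fingers":15},{"slide":[0,0,-0.9],"twist":0,"fingers":15},{"slide":[0,0,-0.9],"twist":0,"fingers":15},{"slide":[0,0,-0.9],"twist":0,"fingers":15},{"slide":[0,0,-0.9],"twist":0,"fingers":15},{"slide":[0,0,-0.9],"twist":0,"fingers":15},{"slide":[0,0,-0.9],"twist":0,"fingers":15}]}}

```text
time_s: 33.25
position: [0.4481, -0.2973, 0.1295]
tcp_rot: [180.0, 0.0, 90.0]
wrist_force: [0.4, 0.2, -0.7]
finger_gap: 0.0208
finger_force: 58.6
```

{"api": "send_rows", "payload": {"targets": [{"slide":[0,0,-0.2],"twist":0,"fingers":15},{"slide":[0,0,-0.4],"twist":0,"fingers":15},{"slide":[0,0,-0.6],"twist":0,"fingers":15},{"slide":[0,0,-0.6],"twist":0,"fingers":15},{"slide":[0,0,-0.6],"twist":0,"fingers":15},{"slide":[0,0,-0.6],"twist":0,"fingers":15},{"slide":[0,0,-0.6],"twist":0,"fingers":15},{"slide":[0,0,-0.6],"twist":0,"fingers":15},{"slide":[0,0,-0.6],"twist":0,"fingers":15},{"slide":[0,0,-0.6],"twist":0,"fingers":15}]}}

```text
time_s: 34.5
position: [0.4482, -0.2973, 0.1294]
tcp_rot: [180.0, -0.0, 90.0]
wrist_force: [-2.0, 1.8, 5.1]
finger_gap: 0.0207
finger_force: 59.2
```

The collar is on the prongs, so I'll release slowly, then back off.

{"api": "send_rows", "payload": {"targets": [{"slide":[0,0,0],"twist":0,"fingers":20},{"slide":[0,0,0],"twist":0,"fingers":23},{"slide":[0,0,0],"twist":0,"fingers":26},{"slide":[0,0,0],"twist":0,"fingers":32},{"slide":[0,0,0],"twist":0,"fingers":40},{"slide":[0,0,0],"twist":0,"fingers":48},{"slide":[0,0,0],"twist":0,"fingers":50},{"slide":[0,0,0],"twist":0,"fingers":50},{"slide":[0,0,5],"twist":0,"fingers":50},{"slide":[0,0,15],"twist":0,"fingers":50}], "squeeze": 20}}

```text
time_s: 35.75
position: [0.4479, -0.2971, 0.1441]
tcp_rot: [-180.0, -0.0, 90.0]
wrist_force: [0.0, -0.7, -0.1]
finger_gap: 0.0499
finger_force: 0.0
```

{"api": "send_rows", "payload": {"targets": [{"slide":[0,0,15],"twist":0,"fingers":50},{"slide":[0,0,35],"twist":0,"fingers":50},{"slide":[0,0,60],"twist":0,"fingers":50},{"slide":[0,0,85],"twist":0,"fingers":50},{"slide":[0,0,105],"twist":0,"fingers":50},{"slide":[0,0,115],"twist":0,"fingers":50},{"slide":[0,0,120],"twist":0,"fingers":50},{"slide":[0,0,120],"twist":0,"fingers":50},{"slide":[0,0,120],"twist":0,"fingers":50},{"slide":[0,0,120],"twist":0,"fingers":50}]}}

```text
time_s: 37.0
position: [0.4478, -0.297, 0.2632]
tcp_rot: [-179.9, -0.0, 90.0]
wrist_force: [0.2, 0.0, 0.1]
finger_gap: 0.0498
finger_force: 0.0
```

Run:
```python
from h import *
s,p,d,P=wrist("w6");print(s["time_s"],s["position"],s["wrist_force"],s["finger_gap"])
z=P[...,2]; x,y=P[...,0],P[...,1]; near=(abs(x-.46)<.08)&(abs(y+.296)<.05)
hsv=cv2.cvtColor(p,cv2.COLOR_RGB2HSV);o=near&(hsv[...,0]<15)&(hsv[...,1]>150)&(z>.1)
rect("top",P[o&(z>.178)&(z<.195)]);print("ztop",np.nanpercentile(z[o],[50,95]))
c=near&~o&(z>.1085)&(z<.118)&(np.hypot(x-.448,y+.297)<.03);rect("collar",P[c]);print(np.nanmedian(z[c]))
p,d=robot.capture("scene");cv2.imwrite("pics/s6.png",p[...,::-1])
```

```text
37.0 [ 0.44782284 -0.29703639  0.26322751] [0.19834973 0.01731008 0.09338185] 0.04978393190932325
top 1034 rect [ 0.4483 -0.2977] [0.0209 0.021 ] 73.9 circ [ 0.4485 -0.2977] 0.0111 mean [ 0.4483 -0.2968]
ztop [0.18406003 0.18606305]
collar 1064 rect [ 0.4482 -0.2955] [0.0391 0.0343] 1.1 circ [ 0.4481 -0.298 ] 0.0201 mean [ 0.4481 -0.2919]
0.11133275134339006
```

View pics/s6.png

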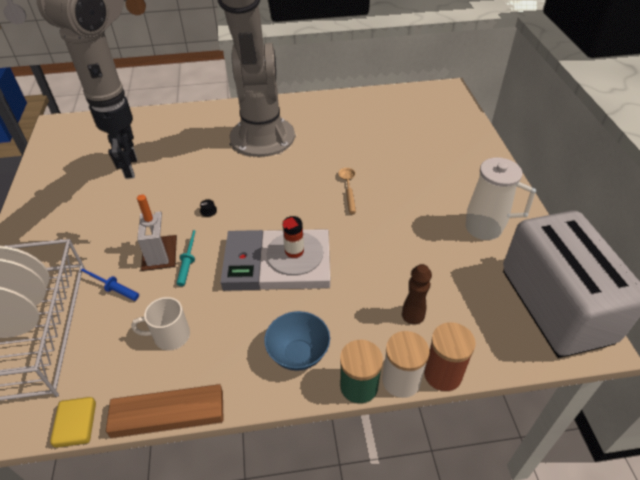

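The final view shows the jar upright on the pan at (293,240), the orange stylus upright in the fork at (147,210), and the gripper clear of everything. The blue and turquoise look-alikes are lying down, and they already were in the wrist view taken before I gripped anything at the stand.

```bash
python3 -c "
from plant import robot
print(robot.close_job())"
```

```text
the job is handed in; nothing more can be done
None
```

I handed the job in at about 37 s; no verdict came back. The jar stands on the pan, the stylus held the zero button at its stop at about 7 N for over a second, and it hangs upright in the fork again.

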